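# Lock a hub's battery strap with a push rivet

## Robot

A 6-joint arm with a two-finger parallel gripper is mounted at the origin on the work surface. World frame = base frame: x ahead of the robot, y to its left, z up, the work surface at z = 0. Lengths are in mm, angles in rad, forces in N, time in s.
With the tool pointing down it reaches from about 325 to 775 mm from the base axis. Payload 5.5 kg.
Tool frame: the origin (TCP) lies on the centre line of the jaws, within the pads' length; the fingertips stand bot.tip_reach ahead of it and the grasp point (between the pads) lies 6 mm ahead of it (bot.tip_reach is the distance from the TCP to the fingertips, in mm); z points along the fingers, y is the line along which they close (so a half turn about z gives the same grasp; the last joint's range is limited). The gripper opens to 85 mm and grips with 20 to 120 N. Pads are 22 mm wide; open, the fingers measure 114 mm over their backs; the gripper's body (76 mm by 85 mm) begins 54 mm behind the grasp point. The pads swing forward as they close: fully open they stand 13 mm farther back than shut.
Start: joints at [-1.292, 0.091, 1.231, -0, 1.82, -0.057], TCP at [197.715, -566.503, 256.275] pointing down, gripper open.
Joint ranges: [-2.87, 2.87], [-0.86, 2.18], [0.17, 2.46], [-1.51, 4.65], [0.06, 2.69], [-2.65, 2.65]. Speed limits (rad/s): [2.57, 2.57, 3.01, 3.14, 3.14, 3.14].

## Interface

Orientations are given as a unit quaternion [x, y, z, w].
In Python, from workcell import readout, vision, bot gives the robot as it stands.
- The arm moves only by the tool jog_arm, never from a script. Its argument "deltas" is one flat list of numbers, 7 for each row, row after row: the finger opening in cm, from 0 to 8.54, then the shift along the tool's x, y, z in cm, then the turn, a rotation vector about the tool's x, y, z in rad. In form: [grip, tx, ty, tz, wx, wy, wz, grip, tx, ty, tz, wx, wy, wz, ...]. A call has 1 to 8 rows; each row shifts and turns the commanded pose from where the row before left it, along the tool's axes as they then stand; what a row does not reach is not made up. A row lasts 1/12 s, in which the tool goes at most 41.7 mm and 7.16 degrees, less where a joint would pass 70% of its speed; a pose out of reach is approached as far as the arm can. A call is refused whole if a number of a shift passes 4.17 or a number of a turn 0.125, either way. A call with a gripper value outside its range is refused whole. The fingers move at their own pace and stop on an object; "force" is the grip in N (left out, the last holds). Time passes only in rows, so rows that do not move let the fingers close. It gives the time, the measured TCP pose, the force, the opening and the grip force at its end, in the units of the state.
- readout.read_state(): the state, without advancing time (a new reading comes with each control period).
- vision.get_image(name): name is "side" or "top"; returns a dict with "pixels" (480x640x3 uint8, red, green, blue), "fx", "fy", "cx", "cy" (pixels), "extrinsics" (4x4, takes a point from camera to world coordinates). Camera axes: x right, y up, looking along -z (the intrinsics and any distortion apply to the point x, -y, -z); pixel columns grow to the right and rows downward; lengths in mm; the calibration is good to about 2 mm. A picture is of the moment at which its call begins. There is no depth.
- bot.sign_off(): hands the job in; it is judged then, once.
The state is a dict: "time_s": time; "joints": joint angles; "dq": joint speeds; "joint_efforts": joint torques, N m; "eef_pos": TCP position; "orientation": TCP orientation; "force": force on the tool from outside, world axes, zero at the start; "torque": the same for the moment, N m; "width": finger opening in mm; "grip_force": force on a finger pad.
Only numpy, scipy, OpenCV 4.12 (cv2) and the standard library are available. Lean on these libraries where they do the work, as an engineer would, in place of code of your own. Each camera call takes 0.05 s, during which the arm holds its last target. There are 200 camera calls.

## Task

Fasten the battery strap of the opened hub: take the push rivet out of the parts block, put it down through the hole in the strap's free end into the boss below, then push its centre pin in until it is flush with the rivet's head, so that the rivet locks the strap down on the boss. Press with feeling, never harder than 20 N on the hub, because the boss cracks, and leave the other parts and the screwdriver alone.

Things in the scene. Friction and masses are not known exactly. Their poses are not given: they have to be found in the camera images.
- rivet: Natural white nylon push rivet, upright, head up, in one of the three holes of the parts block. Origin: centre of the underside of its round head flange; z up along its axis. Flange 20 mm across, 5 mm thick (grip it by its rim); its centre pin stands out of it.
- rivet_tip (a point): Lower end of the rivet, 19.5 mm below the flange's underside, 3 mm across. From the top down: shank 8 mm across to 8.2 mm below the flange, four split legs (also within 8 mm) to 15.2 mm, then the tapering tip.
- pin (a joint): How far the rivet's centre pin is pushed in, m: 0 = raised, 0.010 = flush (its stop). Round cap 11 mm across, its top 15 mm above the flange's underside when raised, 5 mm (level with the flange's top) when flush. About 7 N moves it; it stays where left. Going in, it spreads the legs to 13 mm across to catch under the boss's top wall: only possible with the strap pressed down on the boss.
- hub: The opened hub, fixed on the table: white shell 200 x 170 x 26 mm, and in it a black chassis (top about 34 mm up) with a blue pack of three battery cells. Origin: centre of the underside; z up; x along the cells. The plain steel strap runs along y over the cells, hinged at +y, free end with the hole at -y, 94 mm from the hinge. Nothing within 60 mm of that hole stands higher than the strap.
- boss_axis (a point): Point of the shell on the axis of the hole in the black 30 mm square boss under the strap's free end, at the nominal height of the boss's top, 52 mm (axes as the hub's). The chassis rides on rubber grommets: it and the boss really stand up to 3.5 mm higher or lower, the axis is true. Hole 9.5 mm across in a wall 4 mm thick, hollow for 14 mm below it. Strap on top: 3.5 mm thick, 24 mm wide.
- strap_mid (a point): Nominal middle of the steel strap's hinge, on the shell. A foam pad holds the strap's free end 2 to 6 mm off the boss; 1 to 3 N there brings it down on the boss, and it springs up again unless the rivet is locked. Its hole is 11 mm across and by side play may stand up to 1.5 mm off the boss's axis along the hub's x; about 1 N sideways, as from the rivet's tapered tip, slides it into line.
- block: Grey moulded parts block, fixed, 46 x 160 x 26 mm. Origin: centre of its underside; three holes 10.5 mm across, 23 mm deep, along its y axis at -52, 0 and +52 mm; things in them stand with their flange or head on the block's top at 26 mm.
- thumbscrew: Black thumbscrew, knurled head 16 mm across and 10 mm high, in another hole of the block. Origin: centre of the head's underside. Leave it alone.
- standoff: White nylon hexagonal standoff, 13 mm across and 18 mm high above the block, in the remaining hole. Origin: centre of the hexagon's underside. Leave it alone.
- screwdriver: Screwdriver 170 mm long lying on the table between the hub and the block. Origin: the centre of its length, on the table. Leave it alone.
Mind the look-alikes: they are no part of the job. Leave any green or turquoise look-alike of the rivet alone.

How it is judged:
By the outcome, as a careful person would: the job done as asked, in the order asked, and still so for the second after the job is handed in, with the robot touching nothing.
It also fails if it takes over 51 s, if anything falls off the work surface, if the arm or the gripper's body presses on something with over 40 N, if the wrist force passes 120 N, or if a joint passes its speed limit or range.

## Working session

There is one attempt and no reset: what is moved stays moved. The work goes in short steps, Python scripts to look and compute and a tool call to move; the robot and the scene stay as the last step left them, time stands still between calls to the robot, and variables do not carry over. Pictures are saved under pics/ and viewed, at most 10 in all, crops included, and the job is handed in when it is done.

Besides the shell and the picture viewer there is one more tool, called after "Call:" as name(argument=value, ...), one argument or row to a line, values as JSON. jog_arm: Moves the arm, as the interface text tells. Its arguments: {"type":"object","properties":{"deltas":{"type":"array"},"force":{"type":"number"}},"required":["deltas"]}

```bash
ls; mkdir -p pics; cat > h.py <<'E'
import numpy as np, cv2
from workcell import readout, vision, bot
def grab(n):
    d=vision.get_image(n); np.savez(f'{n}.npz',**{k:v for k,v in d.items()}); return d
def load(n):
    return dict(np.load(f'{n}.npz',allow_pickle=True))
def ray(d,u,v):
    E=np.array(d['extrinsics']); r=np.array([(u-d['cx'])/d['fx'],-(v-d['cy'])/d['fy'],-1.])
    return E[:3,3],E[:3,:3]@r
def onz(d,u,v,z):
    o,r=ray(d,u,v); return o+r*(z-o[2])/r[2]
def proj(d,p):
    E=np.array(d['extrinsics']); q=E[:3,:3].T@(np.array(p)-E[:3,3]); return np.array([d['cx']+d['fx']*q[0]/-q[2], d['cy']-d['fy']*q[1]/-q[2]])
def tri(a,ua,b,ub):
    oa,ra=ray(a,*ua); ob,rb=ray(b,*ub)
    s=np.linalg.lstsq(np.stack([ra,-rb],1),ob-oa,rcond=None)[0]
    p,q=oa+s[0]*ra,ob+s[1]*rb; return (p+q)/2,np.linalg.norm(p-q)
E
python3 - <<'E'
from h import *
for n in('top','side'):
    d=grab(n); cv2.imwrite(f'pics/{n}0.png',d['pixels'][...,::-1]); print(n,d['fx'],d['fy'],d['cx'],d['cy'],[k for k in d]); print(np.round(d['extrinsics'],3))
print(readout.read_state(),bot.tip_reach)
E
```

```text
pics
top 472.06276472465305 472.06276472465305 316.23670508579664 241.99164490905383 ['pixels', 'fx', 'fy', 'cx', 'cy', 'extrinsics']
[[-5.00000e-03  9.97000e-01 -8.30000e-02  5.15262e+02]
 [-1.00000e+00 -5.00000e-03  1.00000e-03  5.10100e+00]
 [ 1.00000e-03  8.30000e-02  9.97000e-01  8.98129e+02]
 [ 0.00000e+00  0.00000e+00  0.00000e+00  1.00000e+00]]
side 458.12221681618144 458.12221681618144 318.57954953183344 244.17541808875106 ['pixels', 'fx', 'fy', 'cx', 'cy', 'extrinsics']
[[ 9.25000e-01  2.09000e-01 -3.18000e-01  3.80676e+02]
 [-3.80000e-01  5.42000e-01 -7.50000e-01 -4.96455e+02]
 [ 1.50000e-02  8.14000e-01  5.80000e-01  4.63975e+02]
 [ 0.00000e+00  0.00000e+00  0.00000e+00  1.00000e+00]]
{'time_s': 0.1, 'joints': array([-1.29172102e+00,  9.18067500e-02,  1.23179582e+00,  3.20078798e-05,
        1.81976473e+00, -5.66843128e-02]), 'dq': array([ 0.00014904, -0.00071266, -0.002245  ,  0.00163822,  0.00023719,
        0.00171914]), 'joint_efforts': array([ 3.37424601e-03, -4.60217178e+01, -4.19218254e+01,  1.18267099e-04,
        1.06335853e-02, -1.40013893e-05]), 'eef_pos': array([ 197.65233805, -566.29495722,  255.23286178]), 'orientation': array([ 9.85940205e-01,  1.67096153e-01, -8.30447261e-05, -8.83562555e-04]), 'force': array([-0.40021576, -0.80818297, -0.66315424]), 'torque': array([0.06098829, 0.01162319, 0.0352756 ]), 'grip_force': 0.0, 'width': 85.19138875343285} 25.0
```

View pics/top0.png

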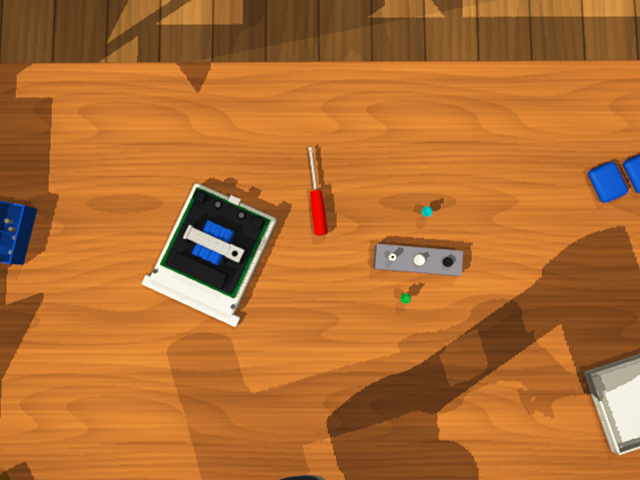

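View pics/side0.png

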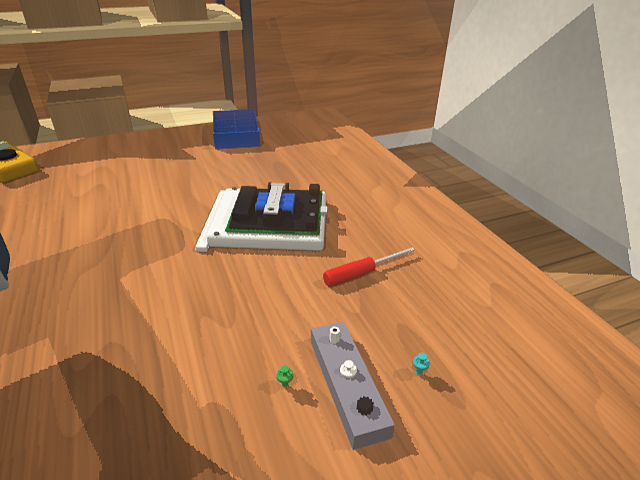

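Top view: standoff (392,257), white rivet (419,260), thumbscrew (447,262), with green (405,298) and turquoise (427,211) look-alikes. The strap hole is at about (235,253). In the side view the standoff is at (335,333), rivet (348,370), thumbscrew (365,405). The candidates are the standoff (has a bore, hexagonal), the middle white piece (flange plus cap), and the green and turquoise ones. I choose the middle one and check it in a crop.

```bash
python3 - <<'E'
from h import *
t=load('top')['pixels'];s=load('side')['pixels']
def c(p,u,v,w,h,W,H): return cv2.resize(p[v-h//2:v+h//2,u-w//2:u+w//2],(W,H),interpolation=cv2.INTER_CUBIC)
a=np.hstack([c(t,419,260,110,80,400,300),c(s,348,370,110,80,400,300)])
b=np.hstack([c(t,212,250,130,98,400,300),c(s,272,210,110,80,400,300)])
cv2.imwrite('pics/crop1.png',np.vstack([a,b])[...,::-1])
E
```

```text
(no output)
```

View pics/crop1.png

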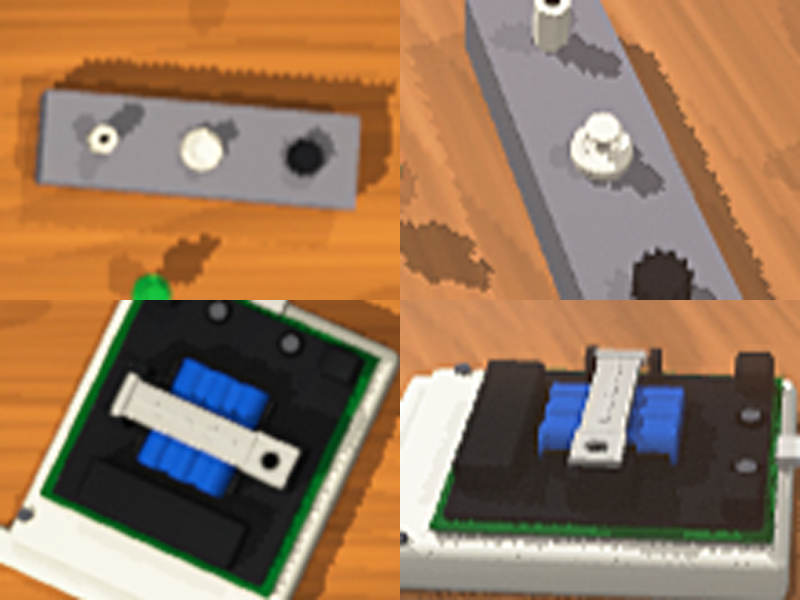

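The middle piece has the round flange with a raised cap, so it is the rivet. The left one is bored (standoff). Now I measure it, the block and the strap.

```bash
cat > m.py <<'E'
from h import *
t=load('top');s=load('side')
def blob(d,mask,u,v,r):
    m=np.zeros(mask.shape,np.uint8); m[v-r:v+r+1,u-r:u+r+1]=mask[v-r:v+r+1,u-r:u+r+1]
    n,l,st,c=cv2.connectedComponentsWithStats(m)
    i=1+np.argmax(st[1:,4]); return (l==i).astype(np.uint8),c[i],st[i]
def hsv(d): return cv2.cvtColor(d['pixels'],cv2.COLOR_RGB2HSV).astype(int)
ht,hs=hsv(t),hsv(s)
# block
pt=t['pixels'].astype(int)
g=((ht[...,1]<70)&(ht[...,2]>70)&(ht[...,2]<190)).astype(np.uint8)
b,c,st=blob(t,g,419,260,52)
cn=max(cv2.findContours(b,0,1)[0],key=cv2.contourArea); r=cv2.minAreaRect(cn); print('block',r,st)
w=np.array([onz(t,*p,26) for p in cv2.boxPoints(r)]); print(w.round(1), w.mean(0), [np.linalg.norm(w[i]-w[i-1]).round(1) for i in range(4)])
for d,h,n,(u,v) in((t,ht,'t',(419,260)),(s,hs,'s',(348,370))):
    m=((h[...,2]>195)&(h[...,1]<60)).astype(np.uint8); b,c,st=blob(d,m,u,v,13); print('rivet',n,c,st,[onz(d,*c,z).round(1) for z in(28.5,31,36)])
    m=((h[...,2]>130)&(h[...,1]<60)).astype(np.uint8); b,c,st=blob(d,m,u,v,13)
# strap hole
out=[]
for d,h,n,(u,v) in((t,ht,'t',(235,254)),(s,hs,'s',(271,210))):
    val=d['pixels'].astype(float).mean(2)[v-6:v+7,u-6:u+7]; print(val.round(0).astype(int))
    m=np.zeros(h.shape[:2],np.uint8); m[h[...,2]<100]=1; b,c,st=blob(d,m,u,v,4); print('hole',n,c,st); out.append(c)
p,e=tri(t,out[0],s,out[1]); print('hole3d',p,e)
for z in (52,55,58,61): print(z,onz(t,*out[0],z).round(1),onz(s,*out[1],z).round(1))
# strap steel mask in top
m=((ht[...,1]<45)&(ht[...,2]>140)).astype(np.uint8); b,c,st=blob(t,m,212,245,31)
cn=max(cv2.findContours(b,0,1)[0],key=cv2.contourArea); r=cv2.minAreaRect(cn); print('strap',r,st)
w=np.array([onz(t,*p,58) for p in cv2.boxPoints(r)]); print(w.round(1))
E
python3 m.py
```

```text
block ((418.05523681640625, 259.33795166015625), (88.02821350097656, 25.079736709594727), 4.763641834259033) [ 374  244   89   32 1984]
[[ 539.1 -100.7   26. ]
 [ 585.4 -105.2   26. ]
 [ 571.  -267.5   26. ]
 [ 524.9 -262.2   26. ]] [ 555.08987962 -183.90848148   26.        ] [np.float64(162.2), np.float64(46.5), np.float64(162.9), np.float64(46.4)]
rivet t [418.88541667 259.55208333] [414 254  11  12  96] [array([ 554.5, -184.9,   28.5]), array([ 554.4, -184.4,   31. ]), array([ 554.2, -183.3,   36. ])]
rivet s [347.08536585 367.59146341] [340 360  16  16 164] [array([ 554.6, -179.9,   28.5]), array([ 553.6, -181.7,   31. ]), array([ 551.6, -185.4,   36. ])]
[[186 211 212 212 214 217 221 223 225 217 187 165 115]
 [203 217 218 215 210 214 216 217 220 222 222 221 200]
 [215 218 219 201 164 152 158 173 200 215 216 218 223]
 [216 217 202 145  69  28  34  75 154 216 214 213 218]
 [214 212 173  77  11   2   1  17 105 202 216 215 217]
 [213 206 157  51   4   9   6  10  83 186 220 220 219]
 [215 211 176  61   7   3   5  23 106 199 220 223 212]
 [217 218 202 119  45  20  31  88 169 218 221 2
[... 854 characters left out ...]
101 103 100 102 102 105 103 110  99]
 [ 47  38  57  59  58  59  60  63  65  83  85  87  63]
 [ 44  35  31  33  30  33  33  30  33  32  29  31  34]
 [ 49  40  40  40  38  40  41  41  40  39  38  40  41]]
hole s [271. 214.] [267 214   9   1   9]
hole3d [566.30070531 152.06535678  48.7495078 ] 1.4030526410876776
52 [566.8 151.3  52. ] [564.2 147.2  52. ]
55 [566.6 150.8  55. ] [562.8 142.5  55. ]
58 [566.4 150.3  58. ] [561.5 137.8  58. ]
61 [566.2 149.8  61. ] [560.2 133.1  61. ]
strap ((213.25538635253906, 243.53372192382812), (61.134613037109375, 14.317770004272461), 24.623565673828125) [183 225  61  37 762]
[[594.9 243.1  58. ]
 [618.3 232.9  58. ]
 [572.1 133.   58. ]
 [549.  143.4  58. ]]
```

```bash
cat > m2.py <<'E'
from h import *
t=load('top');s=load('side')
def dark(d,u0,u1,v0,v1,bg):
    a=d['pixels'].astype(float).mean(2)[v0:v1+1,u0:u1+1]; w=np.clip(bg-a,0,None)
    vv,uu=np.mgrid[v0:v1+1,u0:u1+1]; return np.array([(w*uu).sum(),(w*vv).sum()])/w.sum(), w.sum()/bg
ct,at=dark(t,230,238,249,257,200); cs,as_=dark(s,266,274,206,211,195); print(ct,at,cs,as_)
p,e=tri(t,ct,s,cs); print('hole',p,e,onz(t,*ct,59),onz(t,*ct,56))
tr,_=dark(t,0,1,0,1,1000)
if 1:
    def crop(d,u,v,w,h):
        c=d['pixels'][v-h//2:v+h//2,u-w//2:u+w//2]; c=(255*(c/255.)**.4).astype(np.uint8); return cv2.resize(c,(400,300),interpolation=cv2.INTER_CUBIC)
    cv2.imwrite('pics/crop2.png',np.vstack([np.hstack([crop(t,232,252,48,36),crop(s,270,208,48,36)]),np.hstack([crop(t,212,250,160,120),crop(s,268,215,160,120)])])[...,::-1])
E
python3 m2.py
```

```text
[234.32010796 253.06430499] 24.7 [270.61647562 208.68253351] 8.798290598290597
hole [565.48200857 149.93423225  60.74177543] 1.3489071086667646 [566.23830141 150.05669196  59.        ] [566.4205501  150.57493014  56.        ]
```

View pics/crop2.png

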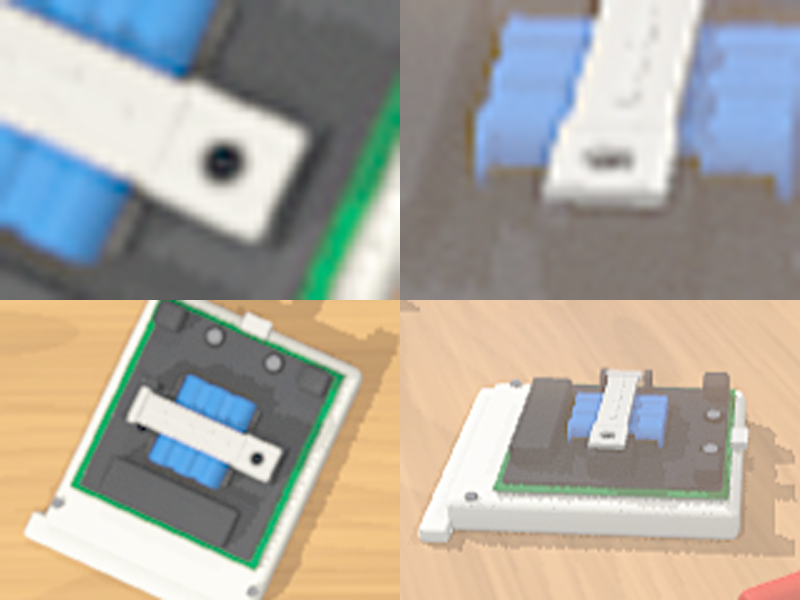

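The enhanced crop shows the boss's dark bore nearly concentric with the strap hole (top view about (234.3,253.1)). The target is about (566.4,150.5), with the strap top at z≈59–61. I'll write a small planner and move above the rivet.

```bash
cat > plan.py <<'E'
import sys; from h import *
from scipy.spatial.transform import Rotation as R
# usage: plan.py x y z yaw_deg(tool x) grip_cm nrows
x,y,z,yaw,g=map(float,sys.argv[1:6]); n=int(sys.argv[6])
st=readout.read_state(); p=np.array(st['eef_pos']); q=R.from_quat(st['orientation'])
a=np.radians(yaw); Rt=R.from_matrix(np.array([[np.cos(a),np.sin(a),0],[np.sin(a),-np.cos(a),0],[0,0,-1]]))
rv=(q.inv()*Rt).as_rotvec(); d=(np.array([x,y,z])-p)/n; out=[]
for i in range(n):
    qi=q*R.from_rotvec(rv*i/n); t=qi.inv().apply(d)/10; out.append([g,*t.round(2),*(rv/n).round(3)])
for r in out: print(','.join(f'{float(v):g}' for v in r))
E
python3 plan.py 554.4 -184.6 130 85 3.2 16; python3 -c "
from h import *;print(bot.tip_reach)"
```

```text
3.2,2.89,-1.52,0.79,-0,-0,-0.072
3.2,2.99,-1.31,0.79,-0,-0,-0.072
3.2,3.08,-1.09,0.79,-0,-0,-0.072
3.2,3.15,-0.86,0.78,-0,-0,-0.072
3.2,3.2,-0.64,0.78,-0,-0,-0.072
3.2,3.24,-0.41,0.78,-0,-0,-0.072
3.2,3.26,-0.17,0.78,-0,-0,-0.072
3.2,3.26,0.06,0.78,-0,-0,-0.072
3.2,3.25,0.3,0.78,-0,-0,-0.072
3.2,3.22,0.53,0.78,-0,-0,-0.072
3.2,3.18,0.76,0.78,-0,-0,-0.072
3.2,3.11,0.98,0.78,-0,-0,-0.072
3.2,3.04,1.2,0.78,-0,-0,-0.072
3.2,2.94,1.42,0.78,-0,-0,-0.072
3.2,2.83,1.63,0.78,-0,-0,-0.072
3.2,2.71,1.82,0.78,-0,-0,-0.072
25.0
```

Call:
jog_arm(
  deltas=[3.2,2.89,-1.52,0.5,0,0,-0.072,3.2,2.99,-1.31,0.6,0,0,-0.072,3.2,3.08,-1.09,0.7,0,0,-0.072,3.2,3.15,-0.86,0.78,0,0,-0.072,3.2,3.2,-0.64,0.78,0,0,-0.072,3.2,3.24,-0.41,0.78,0,0,-0.072,3.2,3.26,-0.17,0.78,0,0,-0.072,3.2,3.26,0.06,0.78,0,0,-0.072],
)

```text
time_s: 0.77
eef_pos: [376.5, -374.0, 198.4]
orientation: [0.897, 0.442, -0.0, -0.0]
force: [-0.3, -0.4, 0.5]
width: 32.2
grip_force: 0.0
```

Call:
jog_arm(
  deltas=[3.2,3.25,0.3,0.78,0,0,-0.072,3.2,3.22,0.53,0.78,0,0,-0.072,3.2,3.18,0.76,0.78,0,0,-0.072,3.2,3.11,0.98,0.78,0,0,-0.072,3.2,3.04,1.2,0.78,0,0,-0.072,3.2,2.94,1.42,0.78,0,0,-0.072,3.2,2.83,1.63,0.78,0,0,-0.072,3.2,2.71,1.82,0.78,0,0,-0.072],
)

```text
time_s: 1.43
eef_pos: [554.3, -182.7, 136.0]
orientation: [0.735, 0.679, -0.0, -0.0]
force: [0.7, -0.4, -0.2]
width: 32.3
grip_force: 0.0
```

```bash
python3 plan.py 554.4 -184.6 80 85 3.2 3; python3 - <<'E'
from h import *
s=readout.read_state();print(s['time_s'],s['eef_pos'],s['orientation'],s['width'],s['force'],bot.tip_reach)
d=grab('side');u,v=map(int,proj(d,[554.4,-184.6,60]));print(u,v)
c=d['pixels'][v-70:v+50,u-80:u+80];cv2.imwrite('pics/a.png',cv2.resize(c,(640,480),interpolation=cv2.INTER_CUBIC)[...,::-1])
E
```

```text
3.2,-0.06,0.01,1.87,-0,-0,0.003
3.2,-0.06,0.01,1.87,-0,-0,0.003
3.2,-0.06,0.01,1.87,-0,-0,0.003
1.4333 [ 554.32359704 -182.6654681   135.98106712] [ 7.34585103e-01  6.78516452e-01 -2.08425121e-04 -3.27751845e-04] 32.28789977082301 [ 0.71049951 -0.43563412 -0.20345671] 25.0
350 352
```

View pics/a.png

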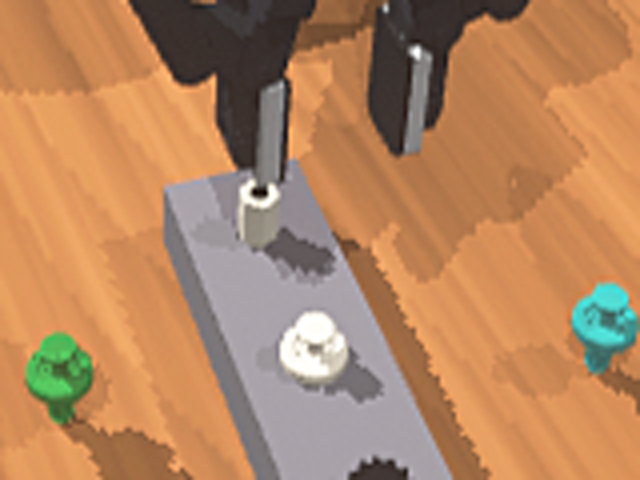

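The rivet is at crop (313,345) with the open fingers above it. The pads reach right to the fingertips, left pad tip at (272,180) and right at (413,152). Descending.

Call:
jog_arm(
  deltas=[3.2,-0.09,0,2.5,0,0,0.003,3.2,-0.05,0,2.5,0,0,0.003,3.2,0,0,2.0,0,0,0,3.2,0,0,0.5,0,0,0,3.2,0,0,0,0,0,0],
)

```text
time_s: 1.9
eef_pos: [552.0, -185.1, 59.3]
orientation: [0.738, 0.675, -0.001, -0.002]
force: [-0.1, -0.4, -0.5]
width: 32.2
grip_force: 0.0
```

```bash
python3 plan.py 554.4 -184.6 52.5 85 3.2 1; python3 - <<'E'
from h import *
d=load('side')
for p in([554.3-16,-194,111],[554.3+16,-194,111]): print((proj(d,p)-[270,282])*4)
d=grab('side');u,v=348,365
s=readout.read_state();p=s['eef_pos'];print(p)
for sx in(-16,16): print((proj(d,p+[sx,-11,-25])-[u-40,v-40])*8)
print((proj(d,[p[0],p[1],36])-[u-40,v-40])*8)
c=d['pixels'][v-40:v+30,u-40:u+40];cv2.imwrite('pics/b.png',cv2.resize(c,(640,560),interpolation=cv2.INTER_CUBIC)[...,::-1])
E
```

```text
3.2,0.07,0.24,0.68,-0.005,-0.001,-0.002
[291.32063    193.91377222]
[399.59465126 161.90536591]
[ 553.0119047  -185.53538404   61.39407366]
[253.72020444 427.22464403]
[454.09104105 360.81852651]
[322.01144968 338.72833595]
```

View pics/b.png

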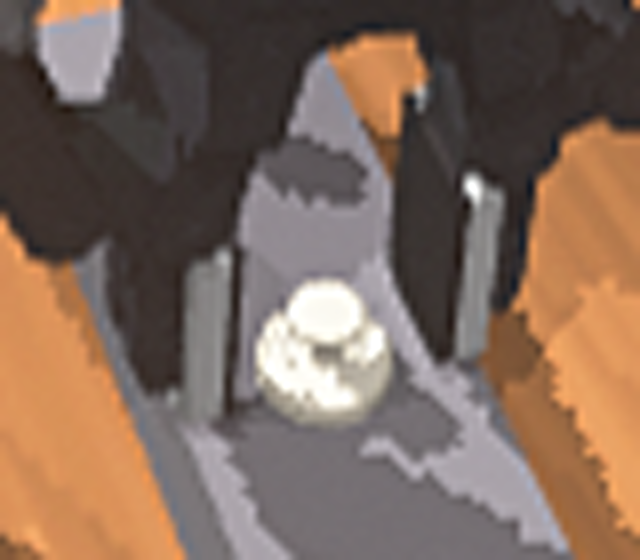

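The fingers straddle the rivet (cap at (327,310), flange (322,360)) and it is roughly centred. Going down to flange height, then closing gently.

Call:
jog_arm(
  deltas=[3.2,0.07,0.14,0.5,0,0,0,3.2,0,0,0.35,0,0,0,3.2,0,0,0,0,0,0,3.2,0,0,0,0,0,0],
)

```text
time_s: 2.28
eef_pos: [555.2, -185.1, 54.0]
orientation: [0.738, 0.675, 0.0, 0.0]
force: [0.3, 0.1, 0.0]
width: 32.1
grip_force: 0.0
```

```bash
python3 plan.py 554.4 -184.6 52.5 85 3.2 1; python3 -c "
from h import *
s=readout.read_state();print(s['eef_pos'],s['force'],s['orientation'])"
```

```text
3.2,0.05,-0.09,0.15,0.001,0,-0.002
[ 555.20581507 -185.13368668   53.97594538] [0.30072265 0.08340324 0.00379398] [7.37902273e-01 6.74907457e-01 1.78129402e-04 3.58511161e-04]
```

Call:
jog_arm(
  deltas=[3.2,0.05,-0.09,0.14,0,0,0,3.2,0,0,0,0,0,0,1.6,0,0,0,0,0,0,1.6,0,0,0,0,0,0,1.6,0,0,0,0,0,0,1.6,0,0,0,0,0,0],
  force=25,
)

```text
time_s: 2.78
eef_pos: [554.2, -184.4, 52.3]
orientation: [0.738, 0.675, 0.0, 0.0]
force: [-0.5, 0.2, 2.0]
width: 17.0
grip_force: 24.4
```

Call:
jog_arm(
  deltas=[1.6,0,0,0,0,0,0,1.6,0,0,0,0,0,0],
  force=40,
)

```text
time_s: 2.95
eef_pos: [554.2, -184.4, 52.3]
orientation: [0.738, 0.675, 0.0, 0.0]
force: [-0.5, -0.2, 2.4]
width: 16.7
grip_force: 28.4
```

Call:
jog_arm(
  deltas=[1.2,0,0,0,0,0,0,1.2,0,0,-0.5,0,0,0,1.2,0,0,-1,0,0,0,1.2,0,0,-2,0,0,0,1.2,0,0,-2,0,0,0,1.2,0,0,0,0,0,0,1.2,0,0,0,0,0,0],
)

```text
time_s: 3.53
eef_pos: [555.0, -184.8, 109.1]
orientation: [0.738, 0.675, 0.001, 0.002]
force: [0.5, -0.0, -0.6]
width: 15.9
grip_force: 39.2
```

```bash
python3 - <<'E'
from h import *
d=grab('side');s=readout.read_state();p=s['eef_pos'];print(p)
u,v=map(int,proj(d,p+[0,0,-25]));print(u,v)
c=d['pixels'][v-40:v+50,u-60:u+60];cv2.imwrite('pics/c.png',cv2.resize(c,(720,540),interpolation=cv2.INTER_CUBIC)[...,::-1])
E
```

```text
[ 554.2946703  -184.49486056  107.3976667 ]
351 338
```

View pics/c.png

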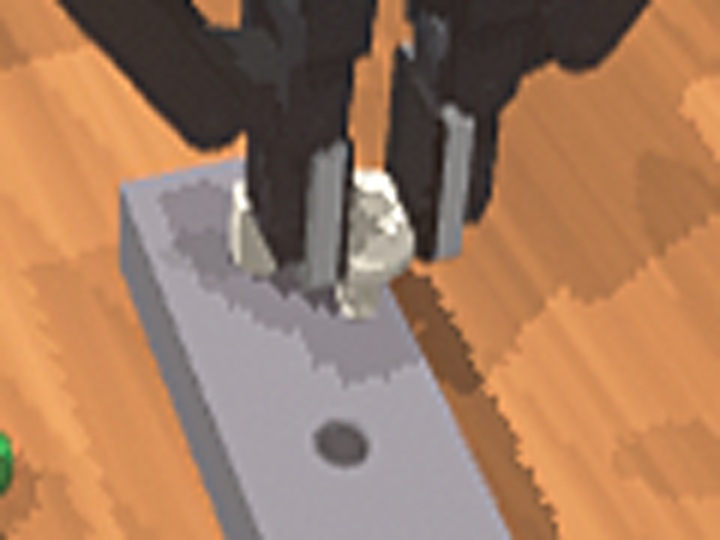

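The rivet is lifted: flange at (385,240), shank at (360,300), and the block's hole (342,443) is empty. The standoff is still in place behind it. Moving over the hub.

```bash
python3 plan.py 566.3 150.6 125 85 1.2 12|head -1; python3 - <<'E'
from h import *
d=load('side');p=np.array([554.29,-184.49,107.4])
for dz in(-11.3,-21.3,-26.3,-34,-45.8): print(dz,((proj(d,p+[0,0,dz])-[291,298])*6).round())
E
```

```text
1.2,2.79,-0.15,-0.15,0,0,-0
-11.3 [365. 193.]
-21.3 [362. 231.]
-26.3 [360. 250.]
-34 [358. 279.]
-45.8 [354. 321.]
```

The projected axis of the rivet matches the picture within about 1 mm, so it is upright in the grip.

Call:
jog_arm(
  deltas=[1.2,1.0,-0.05,-1.0,0,0,0,1.2,2.6,-0.14,-1.0,0,0,0,1.2,3.5,-0.2,-0.7,0,0,0,1.2,3.7,-0.2,0,0,0,0,1.2,3.7,-0.2,0,0,0,0,1.2,3.7,-0.2,0,0,0,0,1.2,3.7,-0.2,0,0,0,0,1.2,3.7,-0.2,0,0,0,0],
)

```text
time_s: 4.25
eef_pos: [562.0, 74.2, 133.4]
orientation: [0.738, 0.675, -0.001, -0.001]
force: [0.2, 0.4, -0.4]
width: 15.6
grip_force: 39.2
```

Call:
jog_arm(
  deltas=[1.2,3.5,-0.2,0,0,0,0,1.2,2.6,-0.14,0,0,0,0,1.2,1.5,-0.1,0.5,0,0,0,1.2,0,0,0.5,0,0,0,1.2,0,0,0,0,0,0,1.2,0,0,0,0,0,0],
)

```text
time_s: 4.75
eef_pos: [564.7, 147.5, 123.0]
orientation: [0.738, 0.675, -0.001, -0.0]
force: [0.2, -0.2, -0.8]
width: 15.8
grip_force: 39.2
```

```bash
python3 plan.py 566.3 150.6 116 85 1.2 2; python3 -c "
from h import *
s=readout.read_state();print(s['eef_pos'],s['force'],s['width'])"
```

```text
1.2,0.16,0.07,0.35,-0.001,0.001,-0.001
1.2,0.16,0.07,0.35,-0.001,0.001,-0.001
[564.69379742 147.53409899 122.95916636] [ 0.20917318 -0.16912385 -0.7865215 ] 15.754763219143657
```

Call:
jog_arm(
  deltas=[1.2,0.16,0.08,0.35,0,0,0,1.2,0.14,0.07,0.35,0,0,0,1.2,0,0,0,0,0,0,1.2,0,0,0,0,0,0,1.2,0,0,0,0,0,0],
)

```text
time_s: 5.17
eef_pos: [567.3, 150.3, 117.0]
orientation: [0.738, 0.675, -0.0, 0.0]
force: [0.8, 0.7, 0.1]
width: 15.9
grip_force: 39.2
```

```bash
python3 - <<'E'
from h import *
s=readout.read_state();p=s['eef_pos'];print(p,s['force'])
d=grab('side');u,v=map(int,proj(d,p+[0,0,-45]));print('side',u,v)
for dz in(-11.3,-26.3,-45.8): print(((proj(d,p+[0,0,dz])-[u-30,v-30])*10).round())
c=d['pixels'][v-30:v+30,u-30:u+30];a=cv2.resize(c,(600,600),interpolation=cv2.INTER_CUBIC)
cv2.imwrite('pics/d.png',a[...,::-1])
E
```

```text
[567.26460677 150.33627713 117.03511459] [0.79634544 0.70153241 0.11835435]
side 271 202
[298. 128.]
[302. 208.]
[307. 310.]
```

View pics/d.png

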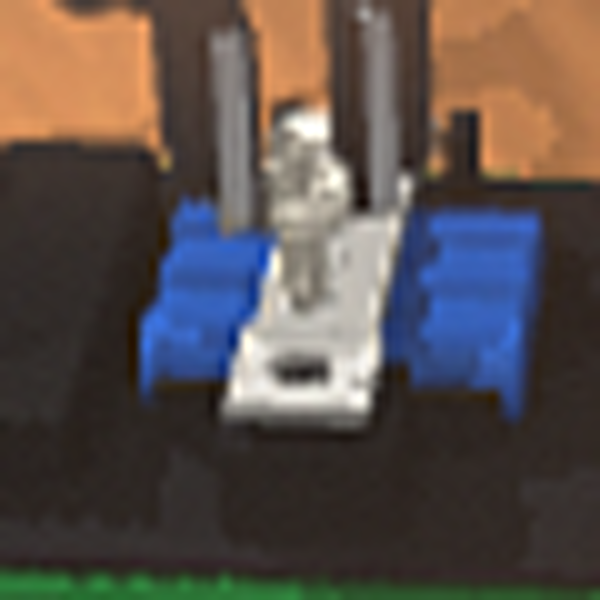

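The tip at (303,305) sits straight above the strap hole at (302,370), about 0.7 mm too far right. That matches the measured +0.9 mm in x. Correcting and descending gently.

Call:
jog_arm(
  deltas=[1.2,0.01,-0.09,0.4,0,0,0,1.2,0,0,0.4,0,0,0,1.2,0,0,0.2,0,0,0,1.2,0,0,0,0,0,0,1.2,0,0,0,0,0,0],
)

```text
time_s: 5.63
eef_pos: [566.1, 150.9, 106.6]
orientation: [0.738, 0.675, -0.0, -0.0]
force: [1.2, -0.2, -0.1]
width: 15.4
grip_force: 39.2
```

```bash
python3 plan.py 566.4 150.5 105 85 1.2 1; python3 -c "
from h import *
s=readout.read_state();print(s['eef_pos'],s['force'],s['width'])"
```

```text
1.2,-0.04,0.04,0.16,-0.001,0,-0.002
[566.0799122  150.92443163 106.58881177] [ 1.2384424  -0.15848955 -0.09969395] 15.443106889141617
```

Call:
jog_arm(
  deltas=[1.2,-0.03,0.03,0.2,0,0,0,1.2,0,0,0.2,0,0,0,1.2,0,0,0.2,0,0,0,1.2,0,0,0,0,0,0],
)

```text
time_s: 5.97
eef_pos: [566.3, 150.6, 100.4]
orientation: [0.738, 0.675, -0.0, -0.0]
force: [-0.5, -0.3, -0.0]
width: 15.8
grip_force: 39.2
```

Call:
jog_arm(
  deltas=[1.2,0,0,0.2,0,0,0,1.2,0,0,0.15,0,0,0,1.2,0,0,0,0,0,0],
)

```text
time_s: 6.22
eef_pos: [566.4, 150.6, 97.0]
orientation: [0.738, 0.675, -0.0, -0.0]
force: [-0.2, -0.2, 0.1]
width: 15.5
grip_force: 39.2
```

Call:
jog_arm(
  deltas=[1.2,0,0,0.15,0,0,0,1.2,0,0,0.15,0,0,0,1.2,0,0,0,0,0,0],
)

```text
time_s: 6.47
eef_pos: [566.6, 150.6, 94.3]
orientation: [0.738, 0.675, 0.0, 0.0]
force: [1.3, -0.2, -0.7]
width: 16.1
grip_force: 39.3
```

Call:
jog_arm(
  deltas=[1.2,0,0,0.15,0,0,0,1.2,0,0,0.15,0,0,0,1.2,0,0,0,0,0,0],
)

```text
time_s: 6.72
eef_pos: [566.7, 150.5, 91.3]
orientation: [0.738, 0.675, 0.0, 0.0]
force: [1.1, -1.0, 0.4]
width: 15.4
grip_force: 39.3
```

Call:
jog_arm(
  deltas=[1.2,0,0,0.1,0,0,0,1.2,0,0,0.1,0,0,0,1.2,0,0,0,0,0,0],
)

```text
time_s: 6.97
eef_pos: [566.7, 150.5, 89.4]
orientation: [0.738, 0.675, 0.0, 0.0]
force: [2.2, -0.5, -0.6]
width: 15.9
grip_force: 39.4
```

Call:
jog_arm(
  deltas=[1.2,0,0,0.1,0,0,0,1.2,0,0,0.1,0,0,0,1.2,0,0,0,0,0,0],
)

```text
time_s: 7.22
eef_pos: [566.6, 150.5, 87.3]
orientation: [0.738, 0.675, 0.0, 0.0]
force: [1.5, -1.1, 0.1]
width: 15.4
grip_force: 39.4
```

Call:
jog_arm(
  deltas=[1.2,0,0,0.1,0,0,0,1.2,0,0,0,0,0,0],
)

```text
time_s: 7.38
eef_pos: [566.8, 150.5, 86.5]
orientation: [0.738, 0.675, 0.0, 0.0]
force: [1.6, -1.0, 1.0]
width: 15.7
grip_force: 39.4
```

Call:
jog_arm(
  deltas=[1.2,0,0,0.1,0,0,0,1.2,0,0,0,0,0,0],
)

```text
time_s: 7.55
eef_pos: [566.8, 150.5, 85.6]
orientation: [0.738, 0.675, 0.0, 0.0]
force: [3.1, -1.7, 1.1]
width: 15.7
grip_force: 39.5
```

The lateral force points along hub +x, so I ease 0.5 mm that way while descending.

Call:
jog_arm(
  deltas=[1.2,-0.02,0.05,0,0,0,0,1.2,0,0,0.1,0,0,0,1.2,0,0,0,0,0,0],
)

```text
time_s: 7.8
eef_pos: [566.9, 150.4, 84.3]
orientation: [0.738, 0.675, -0.0, -0.0]
force: [1.8, -1.3, 1.5]
width: 15.8
grip_force: 39.5
```

Call:
jog_arm(
  deltas=[1.2,0,0,0.1,0,0,0,1.2,0,0,0,0,0,0,1.2,0,0,0,0,0,0],
)

```text
time_s: 8.05
eef_pos: [567.0, 150.4, 83.4]
orientation: [0.738, 0.675, -0.0, -0.0]
force: [0.7, -1.6, 1.4]
width: 15.7
grip_force: 39.5
```

Call:
jog_arm(
  deltas=[1.2,0,0,0.08,0,0,0,1.2,0,0,0,0,0,0],
)

```text
time_s: 8.22
eef_pos: [567.0, 150.3, 82.7]
orientation: [0.738, 0.675, -0.0, -0.0]
force: [1.4, -1.3, 2.6]
width: 15.9
grip_force: 39.6
```

Call:
jog_arm(
  deltas=[1.2,0,0,0.08,0,0,0,1.2,0,0,0,0,0,0],
)

```text
time_s: 8.38
eef_pos: [567.1, 150.3, 82.4]
orientation: [0.738, 0.675, 0.0, 0.0]
force: [0.1, -1.4, 4.1]
width: 15.6
grip_force: 40.0
```

Call:
jog_arm(
  deltas=[1.2,0,0,0.05,0,0,0,1.2,0,0,0,0,0,0],
)

```text
time_s: 8.55
eef_pos: [567.1, 150.3, 82.4]
orientation: [0.738, 0.675, 0.0, 0.0]
force: [-1.2, -2.1, 6.7]
width: 15.4
grip_force: 40.2
```

The strap has bottomed on the boss (flange underside at z≈56). Releasing and retreating upward, then shutting the fingers to push the pin.

Call:
jog_arm(
  deltas=[2.4,0,0,-0.1,0,0,0,3.2,0,0,-0.05,0,0,0,3.2,0,0,0,0,0,0,3.2,0,0,0,0,0,0,3.2,0,0,-0.5,0,0,0,3.2,0,0,-1.5,0,0,0,3.2,0,0,-1.5,0,0,0,3.2,0,0,0,0,0,0],
)

```text
time_s: 9.22
eef_pos: [568.4, 150.8, 121.6]
orientation: [0.738, 0.675, 0.002, 0.001]
force: [0.0, -0.1, 1.1]
width: 32.3
grip_force: 0.0
```

Call:
jog_arm(
  deltas=[0,0,0,0,0,0,0,0,0,0,0,0,0,0,0,0,0,0,0,0,0,0,0,0,0,0,0,0,0,0,0,0,0,0,0],
  force=40,
)

```text
time_s: 9.63
eef_pos: [566.6, 150.3, 116.9]
orientation: [0.738, 0.675, -0.001, -0.0]
force: [-0.2, -0.6, 0.3]
width: -0.3
grip_force: 0.0
```

```bash
python3 plan.py 567 150.4 105 85 0 1; python3 - <<'E'
from h import *
s=readout.read_state();p=s['eef_pos'];print(p,s['force'],s['width'])
d=grab('side');u,v=271,195
c=d['pixels'][v-30:v+30,u-30:u+30];a=cv2.resize(c,(600,600),interpolation=cv2.INTER_CUBIC)
print((proj(d,p+[0,0,-25])-[u-30,v-30])*10)
cv2.imwrite('pics/e.png',a[...,::-1])
E
```

```text
0,0.01,0.04,1.19,-0.001,0,-0.002
[566.6331821  150.30956652 116.9146307 ] [-0.22833279 -0.57028973  0.31588156] -0.30742491184303533
[297.70944093 272.74902101]
```

View pics/e.png

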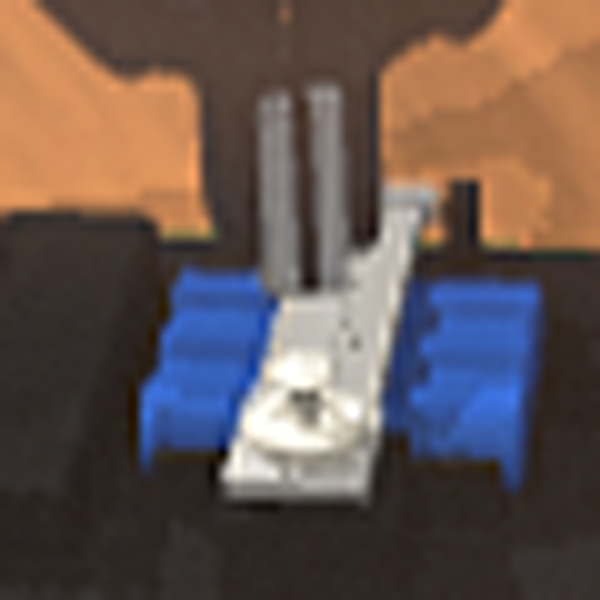

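The rivet sits in the strap hole with its pin still raised (cap at (303,365), flange at (305,420)). The shut fingertips are directly above at (305,285). Pressing down in small steps.

Call:
jog_arm(
  deltas=[0,0.01,0.04,0.6,0,0,0,0,0,0,0.5,0,0,0,0,0,0,0.2,0,0,0,0,0,0,0,0,0,0],
)

```text
time_s: 10.02
eef_pos: [566.9, 150.3, 103.5]
orientation: [0.738, 0.675, -0.001, -0.001]
force: [-0.0, 0.8, -0.4]
width: -0.2
grip_force: 0.0
```

Call:
jog_arm(
  deltas=[0,0,0,0.15,0,0,0,0,0,0,0.15,0,0,0,0,0,0,0,0,0,0],
)

```text
time_s: 10.27
eef_pos: [567.4, 150.4, 101.6]
orientation: [0.738, 0.675, -0.0, -0.0]
force: [-0.4, -0.3, 0.0]
width: -0.2
grip_force: 0.0
```

Call:
jog_arm(
  deltas=[0,0,0,0.1,0,0,0,0,0,0,0.1,0,0,0,0,0,0,0,0,0,0],
)

```text
time_s: 10.52
eef_pos: [567.4, 150.4, 99.7]
orientation: [0.738, 0.675, -0.0, -0.0]
force: [0.0, -0.6, 1.2]
width: -0.1
grip_force: 0.0
```

Call:
jog_arm(
  deltas=[0,0,0,0.1,0,0,0,0,0,0,0.1,0,0,0,0,0,0,0,0,0,0],
)

```text
time_s: 10.77
eef_pos: [567.5, 150.4, 97.8]
orientation: [0.738, 0.675, -0.0, 0.0]
force: [0.3, -0.5, 1.4]
width: -0.1
grip_force: 0.2
```

Call:
jog_arm(
  deltas=[0,0,0,0.1,0,0,0,0,0,0,0.05,0,0,0,0,0,0,0,0,0,0],
)

```text
time_s: 11.02
eef_pos: [567.5, 150.3, 96.4]
orientation: [0.738, 0.675, -0.0, 0.0]
force: [-0.1, -0.9, 1.4]
width: 0.3
grip_force: 0.5
```

Call:
jog_arm(
  deltas=[0,0,0,0.1,0,0,0,0,0,0,0.05,0,0,0,0,0,0,0,0,0,0],
)

```text
time_s: 11.27
eef_pos: [567.6, 150.3, 95.5]
orientation: [0.738, 0.675, 0.0, 0.0]
force: [-1.2, -1.4, 4.9]
width: 0.0
grip_force: 2.0
```

Call:
jog_arm(
  deltas=[0,0,0,0.1,0,0,0,0,0,0,0,0,0,0],
)

```text
time_s: 11.43
eef_pos: [567.8, 150.3, 94.8]
orientation: [0.738, 0.675, 0.0, 0.0]
force: [-1.1, -2.2, 5.9]
width: -0.1
grip_force: 2.8
```

Call:
jog_arm(
  deltas=[0,0,0,0.1,0,0,0,0,0,0,0,0,0,0],
)

```text
time_s: 11.6
eef_pos: [567.8, 150.2, 94.0]
orientation: [0.738, 0.675, 0.0, 0.001]
force: [-1.4, -2.6, 6.0]
width: -0.1
grip_force: 3.1
```

Call:
jog_arm(
  deltas=[0,0,0,0.1,0,0,0,0,0,0,0,0,0,0],
)

```text
time_s: 11.77
eef_pos: [567.9, 150.2, 93.0]
orientation: [0.738, 0.675, 0.0, 0.001]
force: [-1.6, -2.5, 6.1]
width: 0.1
grip_force: 3.2
```

Call:
jog_arm(
  deltas=[0,0,-0.03,0.1,0,0,0,0,0,0,0.1,0,0,0,0,0,0,0,0,0,0],
)

```text
time_s: 12.02
eef_pos: [567.8, 150.2, 91.1]
orientation: [0.738, 0.675, 0.001, 0.001]
force: [-0.2, -1.4, 6.8]
width: -0.1
grip_force: 3.2
```

Call:
jog_arm(
  deltas=[0,0,0,0.1,0,0,0,0,0,0,0.1,0,0,0,0,0,0,0,0,0,0],
)

```text
time_s: 12.27
eef_pos: [567.8, 150.2, 89.1]
orientation: [0.738, 0.675, 0.001, 0.001]
force: [-0.7, -2.6, 5.9]
width: 0.1
grip_force: 3.2
```

Call:
jog_arm(
  deltas=[0,0,0,0.1,0,0,0,0,0,0,0,0,0,0],
)

```text
time_s: 12.43
eef_pos: [567.8, 150.2, 88.1]
orientation: [0.738, 0.675, 0.001, 0.001]
force: [-0.6, -3.3, 6.6]
width: -0.1
grip_force: 3.3
```

Call:
jog_arm(
  deltas=[0,0,0,0.1,0,0,0,0,0,0,0,0,0,0],
)

```text
time_s: 12.6
eef_pos: [567.8, 150.1, 87.1]
orientation: [0.738, 0.675, 0.001, 0.001]
force: [-1.1, -2.9, 7.2]
width: -0.3
grip_force: 3.3
```

Call:
jog_arm(
  deltas=[0,0,0,0.06,0,0,0,0,0,0,0,0,0,0],
)

```text
time_s: 12.77
eef_pos: [567.8, 150.1, 86.6]
orientation: [0.738, 0.675, 0.001, 0.001]
force: [-0.9, -2.1, 6.9]
width: -0.2
grip_force: 3.3
```

Call:
jog_arm(
  deltas=[0,0,0,0.05,0,0,0,0,0,0,0,0,0,0],
)

```text
time_s: 12.93
eef_pos: [567.8, 150.2, 86.2]
orientation: [0.738, 0.675, 0.001, 0.001]
force: [-1.5, -3.7, 6.7]
width: 0.0
grip_force: 3.3
```

Call:
jog_arm(
  deltas=[0,0,0,0.04,0,0,0,0,0,0,0,0,0,0],
)

```text
time_s: 13.1
eef_pos: [567.8, 150.1, 86.1]
orientation: [0.738, 0.675, 0.001, 0.001]
force: [-1.2, -2.9, 8.3]
width: 0.2
grip_force: 4.2
```

Force is starting to rise at the expected flush height (86.1). A little more, to about 13 N, to make sure.

Call:
jog_arm(
  deltas=[0,0,0,0.05,0,0,0,0,0,0,0,0,0,0],
)

```text
time_s: 13.27
eef_pos: [568.0, 150.1, 86.1]
orientation: [0.738, 0.675, 0.001, 0.001]
force: [-1.6, -2.5, 9.9]
width: 0.1
grip_force: 4.9
```

Call:
jog_arm(
  deltas=[0,0,0,0.04,0,0,0,0,0,0,0,0,0,0],
)

```text
time_s: 13.43
eef_pos: [568.2, 150.0, 86.0]
orientation: [0.738, 0.675, 0.001, 0.001]
force: [-3.1, -3.0, 11.3]
width: 0.2
grip_force: 5.6
```

A hard stop at 86.0 mm and 11 N means the pin is flush. Retreating straight up, then to the side so both cameras can see.

Call:
jog_arm(
  deltas=[0,0,0,-0.2,0,0,0,0,0,0,-1,0,0,0,0,0,0,-3,0,0,0,0,0,0,-3.5,0,0,0,0,-3,0,-2,0,0,0,0,-4,0,0,0,0,0,0,-4,0,0,0,0,0,0,-3,0,0,0,0,0],
)

```text
time_s: 14.1
eef_pos: [554.4, 9.1, 181.2]
orientation: [0.738, 0.675, 0.0, 0.0]
force: [-0.4, 1.1, -0.2]
width: -0.2
grip_force: 0.0
```

```bash
python3 - <<'E'
from h import *
d=grab('side');t=grab('top')
def c(p,u,v,w,h,W,H): return cv2.resize(p[v-h//2:v+h//2,u-w//2:u+w//2],(W,H),interpolation=cv2.INTER_CUBIC)
a=np.hstack([c(d['pixels'],271,205,50,50,400,400),c(t['pixels'],234,253,50,50,400,400)])
cv2.imwrite('pics/f.png',a[...,::-1])
E
```

```text
(no output)
```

View pics/f.png

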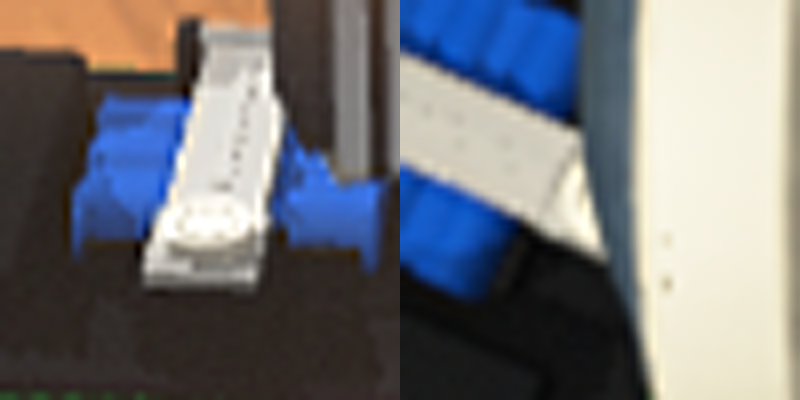

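The side crop shows the flange at (210,220) flat on the strap with no raised cap. The strap's end is about 1–1.5 px lower than before, so it is locked down. Handing in.

```bash
python3 -c "
from h import *
print(bot.sign_off())"
```

```text
the job is handed in; nothing more can be done
None
```

The rivet is in through the strap into the boss and its pin is pushed flush; the last picture shows the strap held down. The highest downward press I read on the hub was about 11 N, the robot clock stood at about 14 s, and the job is handed in.

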